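Turn the seasoning carousel to bring the shaker to the tongue

TASK

Turn the seasoning carousel on the steel bench until the tall round shaker stands directly at the tongue that sticks out from the carousel's foot. Turn it gently by pushing the upright finger posts on its rim with the fingertips; do not grip, lift or touch the shaker or the other containers standing on it, and leave the saucepot, bowl and turner where they are. Leave the carousel standing still with everything upright in its place.

Things in the scene. Friction and masses are not known exactly. Their poses are not given: they have to be found in the camera images.
- foot: Fixed dark-steel foot under the carousel, 220 mm diameter, 16 mm high. Origin: on the work surface on the turning axis; z up. Its +x axis points along the tongue (away from the robot, give or take 30 degrees), so the shaker is to be brought onto the foot's +x axis.
- tongue (a point): Outer end of the tongue, top face: a flat dark-steel strip 50 mm wide and 6 mm thick on the work surface that sticks out from under the deck at one place, with a narrow rib (12 mm wide, 50 mm long, top 20 mm above the surface) along its middle. This point is 210 mm from the turning axis. The tongue does not turn.
- carousel: Round aluminium deck with a black mat, 290 mm diameter, turning both ways without stops about the vertical axis through its origin. Origin: centre of its underside, 16 mm above the work surface; rim's top at 28 mm, mat's top at 30 mm. The shaker stands on its +x axis. Turning needs about 1 N at a post; the deck stops almost at once when the push stops; containers ride along by friction.
- post (a point): Top centre of one of six like upright steel finger posts on the deck's rim, turning with it: 12 mm diameter, from the rim (28 mm) up to 90 mm above the work surface, 136 mm from the axis, at 30 (this one), 90, 150, 210, 270 and 330 degrees from the deck's +x axis, counterclockwise from above.
- shaker: The tall slim round stainless seasoning shaker with a domed, perforated top, 47 mm diameter, 64 mm high (top 94 mm above the work surface), the tallest of the four containers on the deck; loose, 78 mm from the turning axis, with black holes in its dome. Origin: centre of its underside. To be carried round by the deck only, never touched.
- pot_a: Squat round stainless pot with a flat lid and black bar grip (40 by 10 mm) across it, 60 mm diameter, 50 mm high over the grip; loose, stands on the deck. Origin: centre of its underside. A bystander riding on the deck. 78 mm from the axis on the deck's +y axis.
- pot_b: Squat round stainless pot with a flat lid and black bar grip (40 by 10 mm) across it, 60 mm diameter, 50 mm high over the grip; loose, stands on the deck. Origin: centre of its underside. A bystander riding on the deck. 78 mm from the axis on the deck's -y axis.
- tin: Square stainless tin with a lid, 47 mm square, 48 mm high; loose, stands on the deck 78 mm from the axis, opposite the shaker (deck's -x axis). Origin: centre of its underside. A bystander.
- saucepot: Open round steel pot, 120 mm diameter, 85 mm high, loose on the bench to the left of the carousel. Origin: centre of its underside. A bystander.
- bowl: Open steel bowl, 130 mm diameter, 50 mm high, loose on the bench to the right of the carousel. Origin: centre of its underside. A bystander.
- turner: Turner (spatula) with a wooden handle, 260 mm long, lying on the bench to the right of the carousel. A bystander.

How it is judged:
On the way:
1. the fingers push the carousel and it turns (contact force between the fingers and carousel above 0.2 N and angular speed of carousel above 0.02 rad/s), for 0.1 s.
At the end, for the whole second after the job is handed in: Shaker on the tongue's side, its centre within 15 mm sideways of the tongue's centre line; carousel at rest; all four containers upright on the deck within 15 mm of their places; saucepot, bowl and turner within 25 mm of where they began (y of shaker in the frame of foot between -0.015 and 0.015 m and x of shaker in the frame of foot above 0.06 m and angular speed of carousel below 0.05 rad/s and x of shaker in the frame of carousel between 0.063 and 0.093 m and y of shaker in the frame of carousel between -0.015 and 0.015 m and angle between each of shaker, pot_a, pot_b, tin's own z axis and vertical below 0.1 rad and height (world z) of shaker between 0.024 and 0.036 m and x of pot_a in the frame of carousel between -0.015 and 0.015 m and y of pot_a in the frame of carousel between 0.063 and 0.093 m and height (world z) of pot_a between 0.024 and 0.036 m and x of pot_b in the frame of carousel between -0.015 and 0.015 m and y of pot_b in the frame of carousel between -0.093 and -0.063 m and height (world z) of pot_b between 0.024 and 0.036 m and x of tin in the frame of carousel between -0.093 and -0.063 m and y of tin in the frame of carousel between -0.015 and 0.015 m and height (world z) of tin between 0.024 and 0.036 m and distance of each of saucepot, bowl, turner from where it was at the start of the episode below 0.025 m); the robot touches nothing.
It fails at once if one of the four containers on the deck is lifted or tipped (height (world z) of any of shaker, pot_a, pot_b, tin above 0.042 m or angle between any of shaker, pot_a, pot_b, tin's own z axis and vertical above 0.3 rad).
It fails at once if a container on the deck is pushed, pinched or carried instead of being left untouched (contact force between any of the fingers, the arm and shaker above 2 N or contact force between any of the fingers, the arm and pot_a above 2 N or contact force between any of the fingers, the arm and pot_b above 2 N or contact force between any of the fingers, the arm and tin above 2 N).
It fails at once if the fingers press, hit or pinch the carousel hard (over 20 N) (contact force between the fingers and carousel above 20 N).
It fails at once if the carousel is spun fast (over 2 rad/s) (angular speed of carousel above 2 rad/s).
It fails at once if the saucepot, bowl or turner is moved by more than 25 mm (distance of any of saucepot, bowl, turner from where it was at the start of the episode above 0.025 m).
It also fails if it takes over 48 s, if anything falls off the work surface, if the arm or the gripper's body presses on something with over 40 N, if the wrist force passes 120 N, or if a joint passes its speed limit or range.

ROBOT

A 6-joint arm with a two-finger parallel gripper is mounted at the origin on the work surface. World frame = base frame: x ahead of the robot, y to its left, z up, the work surface at z = 0. Lengths are in m, angles in rad, forces in N, time in s.
With the tool pointing down it reaches from about 0.375 to 0.975 m from the base axis. Payload 3.8 kg.
Tool frame: the origin (TCP) lies on the centre line of the jaws, within the pads' length; the fingertips stand 19 mm ahead of it and the grasp point (between the pads) is the TCP (r.tips_ahead is the distance from the TCP to the fingertips, in m); z points along the fingers, y is the direction in which the jaws open and shut (so a half turn about z gives the same grasp; the last joint's range is limited). The gripper opens to 88 mm and grips with 3 to 60 N. Pads are 18 mm wide; open, the fingers measure 123 mm over their backs; the gripper's body (75 mm by 187 mm) begins 45 mm behind the grasp point.
Start: joints at [1.066, 0.264, 1.604, -0, 1.274, -0.037], TCP at [0.304, 0.602, 0.258] pointing down, gripper open.
Joint ranges: [-2.63, 2.63], [-0.94, 2.18], [0.31, 2.57], [-1.31, 4.45], [0, 2.66], [-2.55, 2.55]. Speed limits (rad/s): [2.57, 2.57, 3.14, 3.14, 3.14, 3.14].

INTERFACE

Orientations are given as a unit quaternion [w, x, y, z].
In Python, from plant import r gives the robot as it stands.
- The arm moves only by the tool move_arm, never from a script. Its argument "targets" is a list that holds one entry, the list of rows, each a list of 6 numbers: the shift along the tool's x, y, z normalised to -1 to 1, where 1 is 250 mm, then the turn, a rotation vector about the tool's x, y, z normalised to -1 to 1, where 1 is 2 rad. A call has 1 to 20 rows; each row is the pose to reach, as a shift and turn from the pose commanded when the call began, along the tool's axes at that moment; what a row does not reach only later rows make up. A row lasts 1/8 s, in which the tool goes at most 62.5 mm and 10.7 degrees, less where a joint would pass 70% of its speed; a pose out of reach is approached as far as the arm can. A call with a number of a shift or a turn outside -1 to 1 is refused whole. A call with a gripper value outside its range is refused whole. "jaw" is the opening, from 0 (shut) to 1 (fully open), set as the call begins (left out, the last holds). The fingers move at their own pace and stop on an object; "squeeze" is the grip in N (left out, the last holds). Time passes only in rows, so rows that repeat a pose let the fingers close. It gives the time, the measured TCP pose, the force and the opening at its end, in the units of the state.
- r.sense(): the state, without advancing time (a new reading comes with each control period).
- r.read_camera(name): name is "scene" or "top"; returns the picture (400x640x3 uint8, blue, green, red); there is no depth.
- r.camera_model(name): a dict with "fov_y" (degrees; the focal length in pixels is half the picture's height over the tangent of half this angle, whatever the lens; pixels are square), "cx", "cy" (the principal point, pixels), "R" (3x3) and "t" (3): a world point X has camera coordinates R X + t. Camera axes: x right, y down, z forward; pixel columns grow to the right and rows downward; lengths in m; the calibration is good to about 2 mm. A picture is of the moment at which its call begins. camera_model takes no time and is no camera call.
- r.hand_in(): hands the job in, once; it reports no verdict.
Trained networks look in the newest picture that a camera, given by its name, has taken for a name from the list of things; names that differ only in an ending like _2 or _b are one class to them, and where a whole thing is asked for, a point or a joint stands for the part that bears it (a point fixed in the world has none). Each returns a list of dicts, best first, with "score" (0 to 1); they miss things now and then, are a little off and sometimes report something else, mostly with a low value. They report only what shows in the picture. A call takes as long as a camera call.
- r.find_in(camera, query): "bbox" ([left, top, right, bottom] in pixels, round what is visible of it).
- r.masks_of(camera, query): "region" (400x640 bool, what is visible of it) and "bbox" ([left, top, right, bottom] in pixels, round what is visible of it).
- r.place_of(camera, query): "at" ([column, row] in pixels: a listed point, or the origin of a listed thing).
The state is a dict: "clock": time; "qpos": joint angles; "joint_vel": joint speeds; "joint_efforts": joint torques, N m; "tool_pos": TCP position; "eef_rot": TCP orientation; "force": force on the tool from outside, world axes, zero at the start; "moment": the same for the moment, N m; "width": finger opening in m.
Only numpy, scipy, OpenCV 4.12 (cv2) and the standard library are available. Lean on these libraries where they do the work, as an engineer would, in place of code of your own. Each camera call takes 0.05 s, during which the arm holds its last target.

## Working session

There is one attempt and no reset: what is moved stays moved. The work goes in short steps, Python scripts to look and compute and a tool call to move; the robot and the scene stay as the last step left them, time stands still between calls to the robot, and variables do not carry over. Pictures are saved under pics/ and viewed, and the job is handed in when it is done.

Besides the shell and the picture viewer there is one more tool, called as name(argument=value, ...), one argument or row to a line, values as JSON. move_arm: Moves the arm, as the interface text tells. Scaled input: -1 to 1 covers 250 mm each way for a shift and 2 rad each way for a turn. Its arguments: {"type":"object","properties":{"targets":{"type":"array","items":{"type":"array","items":{"type":"array","items":{"type":"number","minimum":-1,"maximum":1}}}},"jaw":{"type":"number"},"squeeze":{"type":"number"}},"required":["targets"]}

```bash
ls; mkdir -p pics
python3 - <<'E'
from plant import r
import cv2
s=r.sense();print(s)
for c in ("scene","top"):
    im=r.read_camera(c);cv2.imwrite(f"pics/{c}0.png",im);m=r.camera_model(c);print(c,m)
    for q in ("tongue","post","shaker","foot","carousel","tin","pot_a","saucepot","bowl"):
        print(q,[(round(d['score'],2),[round(float(v)) for v in d['at']]) for d in r.place_of(c,q)][:7])
E
```

```text
pics
{'clock': 0.0, 'qpos': array([ 1.06607967e+00,  2.64727629e-01,  1.60535939e+00, -7.00726192e-07,
        1.27373389e+00, -3.69101716e-02]), 'joint_vel': array([ 1.44889971e-04, -1.64623349e-03, -1.76872895e-03, -5.91369106e-04,
        7.78230458e-05, -6.99074174e-04]), 'joint_efforts': array([-5.72323552e-04, -5.02116752e+01, -3.56868088e+01,  7.27506937e-02,
        2.95483705e-02, -1.51488343e-04]), 'tool_pos': array([0.30405841, 0.60188177, 0.25641307]), 'eef_rot': array([-2.97723678e-04,  2.31775990e-01,  9.72768549e-01, -1.07361200e-03]), 'force': array([-0.07474739,  0.12838067, -0.31624933]), 'moment': array([-0.0049146 ,  0.05254432, -0.03915062]), 'width': 0.08771795075804929}
scene {'fov_y': 47.57433855997287, 'cx': 315.5150035508232, 'cy': 199.51930082568236, 'R': array([[ 0.32360462,  0.94615651, -0.00824058],
       [ 0.79081322, -0.27523541, -0.54668083],
       [-0.51951373,  0.17039168, -0.83730052]]), 't': array([-0.17262678, -0.38565469,  1.5837371 ])}
tongue [(0.96, [294, 286])]
post [(0.82, [293, 164])]
shaker [(0.62, [310, 192])]
foot []
carousel [(0.66, [308, 215])]
tin [(0.79, [299, 236])]
pot_a [(0.78, [280, 210]), (0.76, [334, 214])]
saucepot [(0.95, [456, 188])]
bowl [(0.6, [181, 288])]
top {'fov_y': 44.282206248801266, 'cx': 313.97651762465887, 'cy': 194.5935544989847, 'R': array([[ 0.02222439, -0.99959358,  0.01785345],
       [-0.99217376, -0.02424715, -0.12248802],
       [ 0.12287114, -0.01499151, -0.9923094 ]]), 't': array([-0.02136629,  0.58273916,  1.3079439 ])}
tongue [(0.8, [359, 143])]
post [(0.63, [319, 256])]
shaker [(0.8, [304, 231])]
foot [(0.69, [304, 232]), (0.34, [321, 205])]
carousel [(0.64, [324, 205])]
tin [(0.66, [295, 190]), (0.55, [338, 183])]
pot_a [(0.92, [296, 191]), (0.78, [343, 220])]
saucepot [(0.64, [160, 186])]
bowl [(0.75, [456, 180])]
```

View pics/scene0.png

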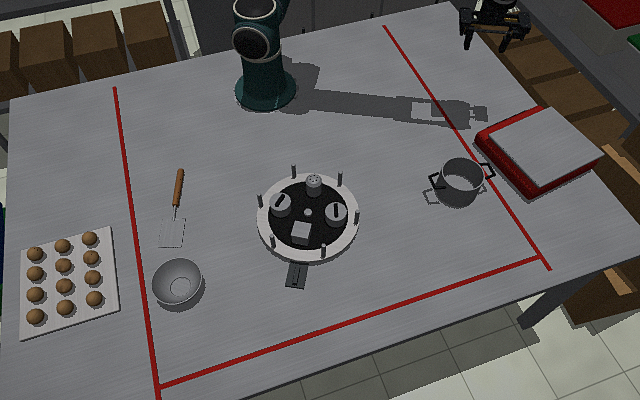

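View pics/top0.png

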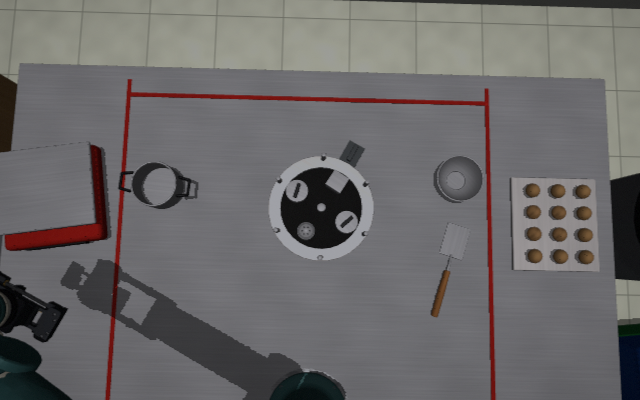

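```bash
cat > h.py <<'E'
import numpy as np, cv2
from plant import r
def K(m):
    f=200/np.tan(np.radians(m['fov_y'])/2); return f
def proj(c,X):
    m=r.camera_model(c);p=np.atleast_2d(X)@np.array(m['R']).T+m['t'];f=K(m)
    return np.c_[m['cx']+f*p[:,0]/p[:,2],m['cy']+f*p[:,1]/p[:,2]]
def back(c,px,z):
    m=r.camera_model(c);f=K(m);R=np.array(m['R']);t=np.array(m['t'])
    d=R.T@np.array([(px[0]-m['cx'])/f,(px[1]-m['cy'])/f,1]);o=-R.T@t
    return o+d*(z-o[2])/d[2]
E
python3 - <<'E'
from h import *
for n,a,b,z in (("tongue",(294,286),(359,143),.006),("post",(293,164),(319,256),.09),("shaker",(310,192),(304,231),.03),("car",(308,215),(324,205),.016),("tin",(299,236),(338,183),.03),("potL",(280,210),(296,191),.03),("potR",(334,214),(343,220),.03)):
    print(n,back("scene",a,z).round(3),back("top",b,z).round(3))
E
```

```text
tongue [ 0.731 -0.127  0.006] [ 0.737 -0.133  0.006]
post [ 0.413 -0.026  0.09 ] [ 0.417 -0.023  0.09 ]
shaker [0.481 0.001 0.03 ] [0.483 0.017 0.03 ]
car [ 0.545 -0.026  0.016] [ 0.557 -0.036  0.016]
tin [ 0.608 -0.073  0.03 ] [ 0.618 -0.073  0.03 ]
potL [ 0.512 -0.098  0.03 ] [0.593 0.042 0.03 ]
potR [0.574 0.041 0.03 ] [ 0.516 -0.089  0.03 ]
```

The scene view shows the shaker (~314,182) on the robot side and the tongue (~296,275) on the far side. The top view has the deck centred at ~(321,208), the shaker at (306,231), the tongue at (352,152) and post tops around the rim. About half a turn is needed, so I'll fit the geometry first.

Run:
```python
from h import *
im=cv2.imread("pics/top0.png");
cv2.imwrite("pics/crop0.png",cv2.resize(im[120:280,240:400],(800,800)[:2] and (600,600),interpolation=cv2.INTER_CUBIC))
sc=cv2.imread("pics/scene0.png")
cv2.imwrite("pics/crop1.png",cv2.resize(sc[150:300,235:385],(600,600),interpolation=cv2.INTER_CUBIC))
```

```text
(no output)
```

View pics/crop0.png

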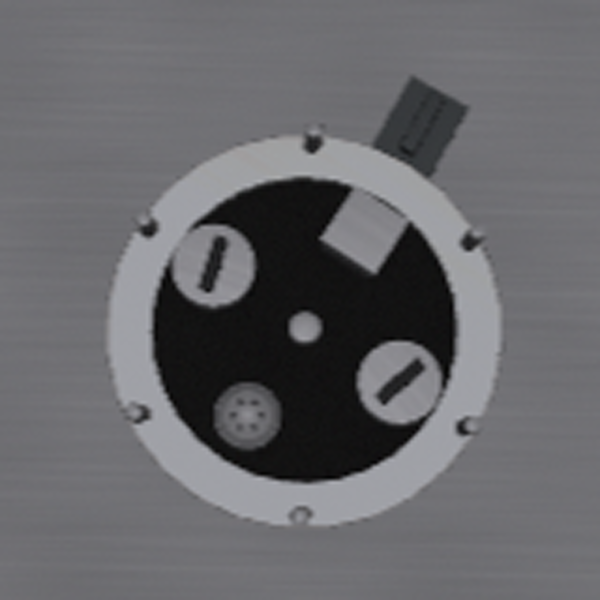

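View pics/crop1.png

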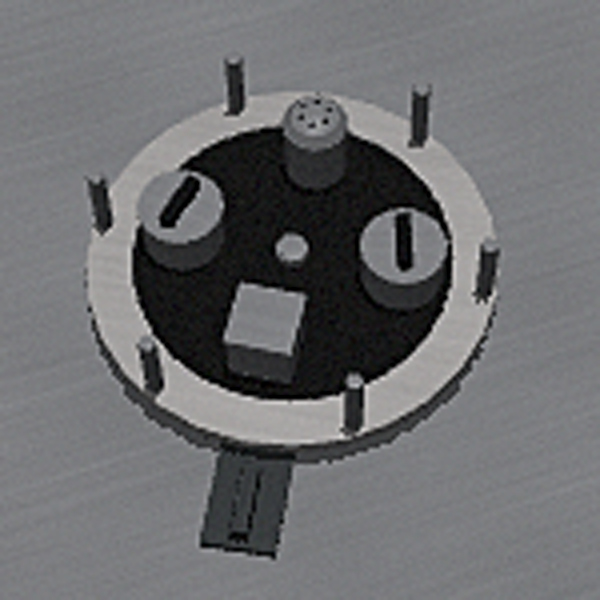

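Run:
```python
from h import *
from scipy.optimize import least_squares
tp=np.array([(313,133),(477,234),(471,425),(301,518),(134,411),(145,219)])/3.75+[240,120]
sp=np.array([(233,61),(422,89),(490,241),(355,380),(148,341),(97,180)])/4+[235,150]
def posts(p):
    a=p[2]+np.radians(30+60*np.arange(6))
    return np.c_[p[0]+.136*np.cos(a),p[1]+.136*np.sin(a),np.full(6,.09)]
def match(pr,ob):
    return np.array([min(ob-q,key=lambda d:d@d) for q in pr])
for cams in (("top",),("scene",),("top","scene")):
    f=lambda p:np.concatenate([match(proj(c,posts(p)),tp if c=="top" else sp).ravel() for c in cams])
    best=min((least_squares(f,[.555,-.035,np.radians(a)]) for a in (130,145,160)),key=lambda s:s.cost)
    p=best.x;print(cams,p[:2].round(4),np.degrees(p[2]),best.cost, np.abs(best.fun).max())
c=p[:2]
# shaker dome top, pots lids, tin
for n,a,b,z in (("shaker",(247,413),(318,108),.094),("potA?",(214,262),(180,205),.045),("potB?",(400,380),(403,243),.045),("tin",(366,228),(268,317),.078)):
    for cam,q,s,o in (("top",a,3.75,(240,120)),("scene",b,4,(235,150))):
        X=back(cam,np.array(q)/s+o,{'shaker':.094,'tin':.078}.get(n,.075));d=X[:2]-c
        print(n,cam,X.round(3),np.hypot(*d).round(3),np.degrees(np.arctan2(d[1],d[0])).round(1))
# tongue end
for cam,q in (("top",((np.array([412,75])+[468,107])/2)/3.75+[240,120]),("scene",((np.array([202,545])+[277,556])/2)/4+[235,150])):
    X=back(cam,q,.006);d=X[:2]-c;print("tongue",cam,X.round(3),np.hypot(*d).round(3),np.degrees(np.arctan2(d[1],d[0])).round(1))
for n,cam in (("saucepot","top"),("bowl","top"),("turner","top")):
    print(n,[(d['score'],back(cam,d['at'],0).round(3)) for d in r.place_of(cam,n)])
```

```text
('top',) [ 0.5472 -0.0283] 149.0090672306889 0.8531139062605827 0.6040440001603713
('scene',) [ 0.5504 -0.0272] 149.4590453448113 1.7026678431344768 0.9316112196480049
('top', 'scene') [ 0.5485 -0.0277] 149.21965366287816 5.04142561249886 1.478797201195107
shaker top [0.483 0.012 0.094] 0.077 148.9
shaker scene [0.479 0.016 0.094] 0.082 147.5
potA? top [0.59  0.038 0.075] 0.078 57.9
potA? scene [ 0.513 -0.095  0.075] 0.076 -118.3
potB? top [ 0.509 -0.095  0.075] 0.078 -120.2
potB? scene [0.591 0.038 0.075] 0.079 57.2
tin top [ 0.616 -0.069  0.078] 0.079 -31.4
tin scene [ 0.617 -0.065  0.078] 0.078 -28.7
tongue top [ 0.734 -0.128  0.006] 0.21 -28.5
tongue scene [ 0.736 -0.126  0.006] 0.212 -27.6
saucepot [(0.64, array([0.601, 0.424, 0.   ]))]
bowl [(0.75, array([ 0.64, -0.41,  0.  ]))]
turner [(0.57, array([ 0.384, -0.382,  0.   ]))]
```

move_arm(
  targets=[
    [[-0.12,-0.17,0,0,0,0],[-0.25,-0.34,0,0,0,0],[-0.37,-0.51,0,0,0,0],[-0.506,-0.681,0,0,0,0]],
  ],
  jaw=0.45,
)

```text
clock: 1.65
tool_pos: [0.3405, 0.392, 0.2578]
eef_rot: [0.0, 0.231, 0.973, 0.0]
force: [0.0, -0.1, 0.8]
width: 0.0504
```

move_arm(
  targets=[
    [[-0.12,-0.17,0,0,0,0],[-0.25,-0.34,0,0,0,0],[-0.37,-0.51,0,0,0,0],[-0.506,-0.681,0,0,0,0]],
  ],
)

```text
clock: 2.15
tool_pos: [0.3766, 0.183, 0.2581]
eef_rot: [0.001, 0.231, 0.973, 0.0]
force: [0.0, 0.8, 0.3]
width: 0.0393
```

move_arm(
  targets=[
    [[-0.12,-0.17,0.05,0,0,-0.06],[-0.25,-0.34,0.1,0,0,-0.12],[-0.37,-0.51,0.17,0,0,-0.18],[-0.506,-0.681,0.232,0,0,-0.225],[-0.506,-0.681,0.232,0,0,-0.225],[-0.506,-0.681,0.232,0,0,-0.225]],
  ],
)

```text
clock: 2.9
tool_pos: [0.4128, -0.0244, 0.1999]
eef_rot: [-0.0, 0.01, 1.0, 0.0]
force: [0.1, -0.6, -0.2]
width: 0.0395
```

Run:
```python
from h import *
s=r.sense();print(s['clock'],s['tool_pos'],s['eef_rot'],s['qpos'],s['width'],s['force'])
w,x,y,z=s['eef_rot'];print(np.degrees(np.arctan2(y*y-x*x,2*x*y)), proj("top",s['tool_pos']))
for c in ("top","scene"):
    cv2.imwrite(f"pics/{c}1.png",r.read_camera(c))
```

```text
2.9 [ 0.41275681 -0.02440066  0.19991081] [-8.25682707e-07  9.94000081e-03  9.99950554e-01  2.93637182e-04] [-1.19759252e-01 -2.04060102e-01  2.19454646e+00  6.38993257e-04
  1.15117238e+00 -1.67093560e+00] 0.03948924683546971 [ 0.13471457 -0.59911759 -0.2056553 ]
88.86094100379499 [[320.65366377 257.82861736]]
```

View picture.

View pics/scene1.png

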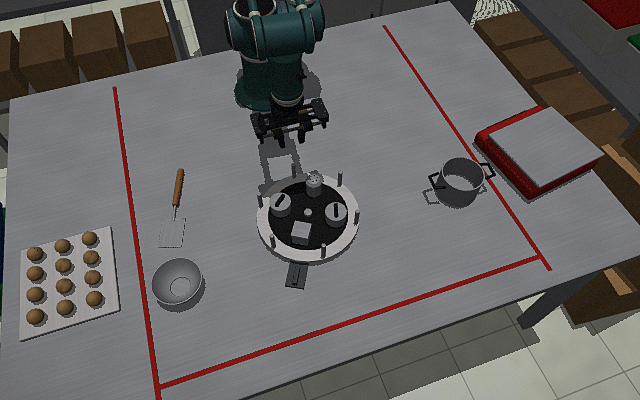

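View pics/top1.png

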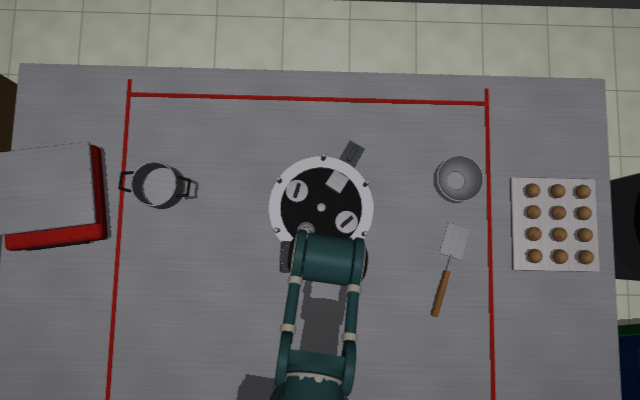

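The scene view shows the fingers (~277,140 and 298,135) centred above the near post (293,167), with the jaw axis tangential to the deck. I'll lower them around that post without gripping it.

move_arm(
  targets=[
    [[0,0,0.05,0,0,0],[0,0,0.12,0,0,0],[0,0,0.2,0,0,0],[0,0,0.27,0,0,0],[0,0,0.33,0,0,0],[0,0,0.38,0,0,0],[0,0,0.42,0,0,0],[0,0,0.46,0,0,0],[0,0,0.484,0,0,0],[0,0,0.484,0,0,0]],
  ],
)

```text
clock: 4.25
tool_pos: [0.4125, -0.0245, 0.0783]
eef_rot: [-0.0, 0.009, 1.0, 0.0]
force: [-0.1, -0.1, -0.4]
width: 0.04
```

Run:
```python
from h import *
c=np.array([.5485,-.0277]);R=.136
im=r.read_camera("scene");cv2.imwrite("pics/s2.png",cv2.resize(im[100:300,200:440],(720,600),interpolation=cv2.INTER_CUBIC))
# chord table: rotating CW by theta from phi, tool frame with y=tangent(CW dir), x=radial outward
for d in range(3,61,3):
    t=np.radians(d); print(d, "x",round(R*(np.cos(t)-1)/.25,3),"y",round(R*np.sin(t)/.25,3),"rz",round(t/2,3))
```

```text
3 x -0.001 y 0.028 rz 0.026
6 x -0.003 y 0.057 rz 0.052
9 x -0.007 y 0.085 rz 0.079
12 x -0.012 y 0.113 rz 0.105
15 x -0.019 y 0.141 rz 0.131
18 x -0.027 y 0.168 rz 0.157
21 x -0.036 y 0.195 rz 0.183
24 x -0.047 y 0.221 rz 0.209
27 x -0.059 y 0.247 rz 0.236
30 x -0.073 y 0.272 rz 0.262
33 x -0.088 y 0.296 rz 0.288
36 x -0.104 y 0.32 rz 0.314
39 x -0.121 y 0.342 rz 0.34
42 x -0.14 y 0.364 rz 0.367
45 x -0.159 y 0.385 rz 0.393
48 x -0.18 y 0.404 rz 0.419
51 x -0.202 y 0.423 rz 0.445
54 x -0.224 y 0.44 rz 0.471
57 x -0.248 y 0.456 rz 0.497
60 x -0.272 y 0.471 rz 0.524
```

View pics/s2.png

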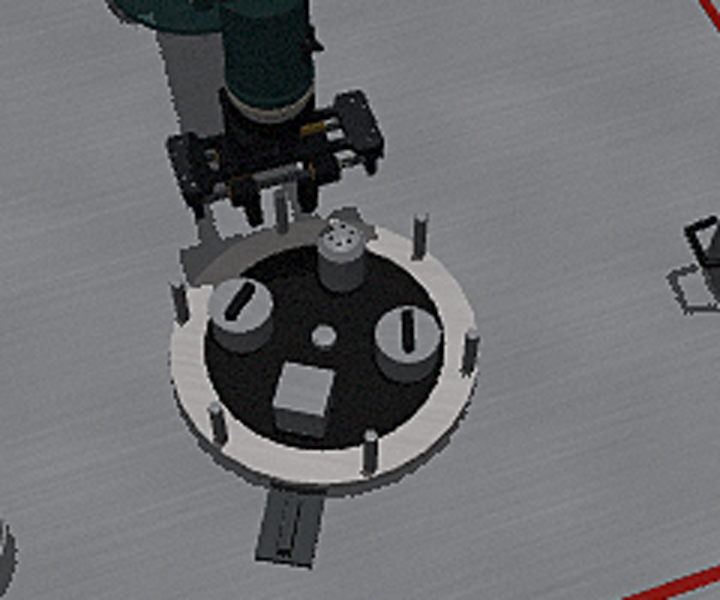

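The post (~282,210 in the crop) stands between the open fingers with nothing touching. I'll make contact slowly now, going clockwise along tool +y.

move_arm(
  targets=[
    [[0,0.014,0,0,0,0.013],[-0.001,0.028,0,0,0,0.026],[-0.002,0.04,0,0,0,0.037],[-0.003,0.05,0,0,0,0.046],[-0.003,0.06,0,0,0,0.055],[-0.005,0.07,0,0,0,0.065],[-0.006,0.08,0,0,0,0.074],[-0.008,0.09,0,0,0,0.084],[-0.01,0.102,0,0,0,0.094],[-0.012,0.113,0,0,0,0.105]],
  ],
)

```text
clock: 5.55
tool_pos: [0.4163, 0.0039, 0.0787]
eef_rot: [-0.0, 0.114, 0.993, -0.0]
force: [-1.3, -1.5, 1.0]
width: 0.0393
```

Run:
```python
from h import *
im=r.read_camera("scene");cv2.imwrite("pics/s3.png",cv2.resize(im[100:300,200:440],(720,600),interpolation=cv2.INTER_CUBIC))
```

```text
(no output)
```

View pics/s3.png

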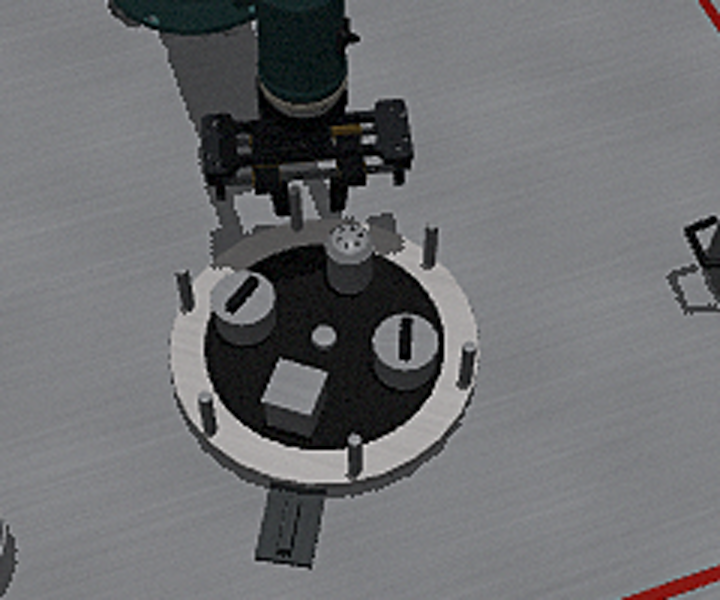

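Contact works: the deck has turned ~6° at about 2 N and the post rests against one finger. Continuing along the arc.

move_arm(
  targets=[
    [[0,0.01,0,0,0,0.009],[-0.001,0.028,0,0,0,0.026],[-0.003,0.057,0,0,0,0.052],[-0.007,0.085,0,0,0,0.079],[-0.012,0.113,0,0,0,0.105],[-0.019,0.141,0,0,0,0.131],[-0.027,0.168,0,0,0,0.157],[-0.036,0.195,0,0,0,0.183],[-0.047,0.221,0,0,0,0.209],[-0.059,0.247,0,0,0,0.236],[-0.073,0.272,0,0,0,0.262],[-0.088,0.296,0,0,0,0.288],[-0.104,0.32,0,0,0,0.314],[-0.121,0.342,0,0,0,0.34],[-0.14,0.364,0,0,0,0.367],[-0.159,0.385,0,0,0,0.393],[-0.173,0.398,0,0,0,0.41],[-0.18,0.404,0,0,0,0.419]],
  ],
)

```text
clock: 7.85
tool_pos: [0.4827, 0.0921, 0.0785]
eef_rot: [-0.0, 0.508, 0.861, -0.0]
force: [-0.7, -0.5, 1.1]
width: 0.0397
```

```bash
cat > st.py <<'E'
from h import *
import sys
s=r.sense();c=np.array([.5485,-.0277]);d=s['tool_pos'][:2]-c
w,x,y,z=s['eef_rot'];ya=np.degrees(np.arctan2(y*y-x*x,2*x*y))
print(s['clock'],s['tool_pos'].round(4),"phi",np.degrees(np.arctan2(d[1],d[0])),"rad",np.hypot(*d),"yaw",ya,"q",s['qpos'].round(2))
n=sys.argv[1]
for k,(a,b) in (("scene",(slice(100,300),slice(200,440))),("top",(slice(100,300),slice(200,440)))):
    im=r.read_camera(k);cv2.imwrite(f"pics/{k}{n}.png",cv2.resize(im[a,b],(720,600),interpolation=cv2.INTER_CUBIC))
E
python3 st.py 4
```

```text
7.85 [0.4827 0.0921 0.0785] phi 118.75696710627804 rad 0.13670017735070344 yaw 28.881814758307886 q [ 0.14  0.11  2.15  0.    0.88 -0.37]
```

View pics/scene4.png

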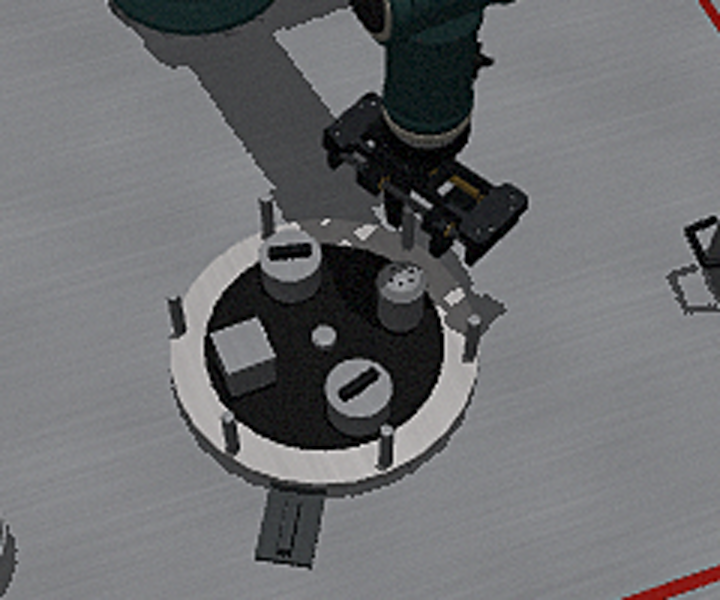

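The deck has followed by ~54°, with the shaker now at ~(402,290) in the crop. All containers are upright and the arc radius is on target, so I'll continue.

move_arm(
  targets=[
    [[0,0.01,0,0,0,0.009],[-0.001,0.028,0,0,0,0.026],[-0.003,0.057,0,0,0,0.052],[-0.007,0.085,0,0,0,0.079],[-0.012,0.113,0,0,0,0.105],[-0.019,0.141,0,0,0,0.131],[-0.027,0.168,0,0,0,0.157],[-0.036,0.195,0,0,0,0.183],[-0.047,0.221,0,0,0,0.209],[-0.059,0.247,0,0,0,0.236],[-0.073,0.272,0,0,0,0.262],[-0.088,0.296,0,0,0,0.288],[-0.104,0.32,0,0,0,0.314],[-0.121,0.342,0,0,0,0.34],[-0.14,0.364,0,0,0,0.367],[-0.159,0.385,0,0,0,0.393],[-0.173,0.398,0,0,0,0.41],[-0.18,0.404,0,0,0,0.419]],
  ],
)

```text
clock: 10.2
tool_pos: [0.5934, 0.1015, 0.0787]
eef_rot: [-0.0, 0.815, 0.58, 0.0]
force: [-0.8, 1.9, -0.0]
width: 0.0396
```

```bash
python3 st.py 5
```

```text
10.2 [0.5934 0.1015 0.0787] phi 70.83752017296288 rad 0.13675808245719817 yaw -19.156119846034812 q [0.13 0.3  1.92 0.   0.93 0.46]
```

View pics/scene5.png

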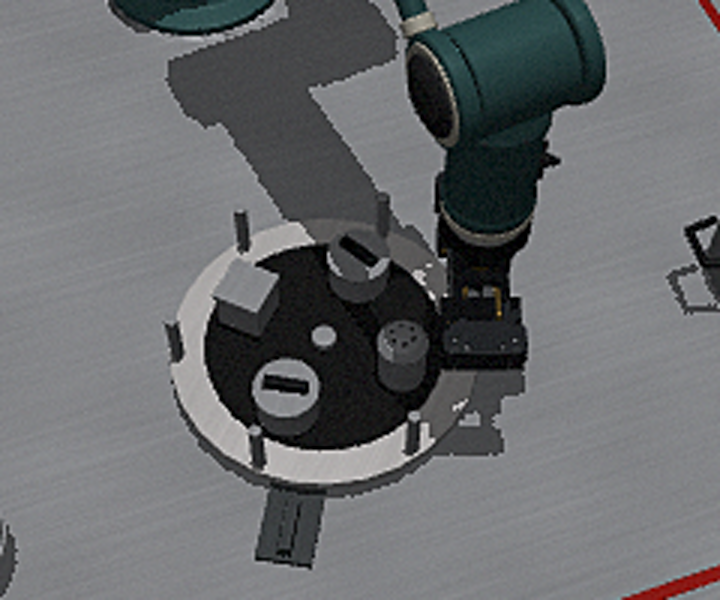

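The shaker is at ~(402,350) in the crop, and everything is still upright. One more 48° segment.

move_arm(
  targets=[
    [[0,0.01,0,0,0,0.009],[-0.001,0.028,0,0,0,0.026],[-0.003,0.057,0,0,0,0.052],[-0.007,0.085,0,0,0,0.079],[-0.012,0.113,0,0,0,0.105],[-0.019,0.141,0,0,0,0.131],[-0.027,0.168,0,0,0,0.157],[-0.036,0.195,0,0,0,0.183],[-0.047,0.221,0,0,0,0.209],[-0.059,0.247,0,0,0,0.236],[-0.073,0.272,0,0,0,0.262],[-0.088,0.296,0,0,0,0.288],[-0.104,0.32,0,0,0,0.314],[-0.121,0.342,0,0,0,0.34],[-0.14,0.364,0,0,0,0.367],[-0.159,0.385,0,0,0,0.393],[-0.173,0.398,0,0,0,0.41],[-0.18,0.404,0,0,0,0.419]],
  ],
)

```text
clock: 12.55
tool_pos: [0.6741, 0.0256, 0.0786]
eef_rot: [-0.0, 0.98, 0.198, 0.0]
force: [0.0, 1.5, 0.2]
width: 0.0397
```

```bash
python3 st.py 6
```

```text
12.55 [0.6741 0.0256 0.0786] phi 23.010750676101164 rad 0.13642267214448814 yaw -67.17617678286142 q [0.   0.42 1.75 0.   0.97 1.17]
```

View pics/scene6.png

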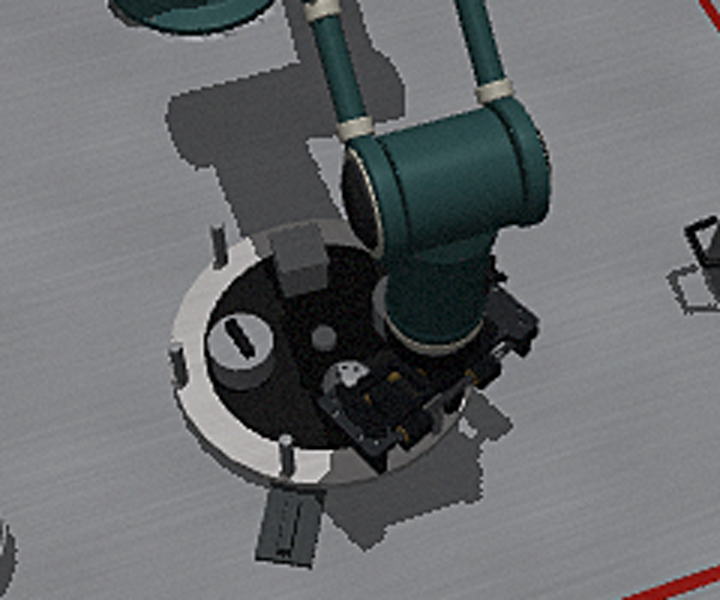

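View pics/top6.png

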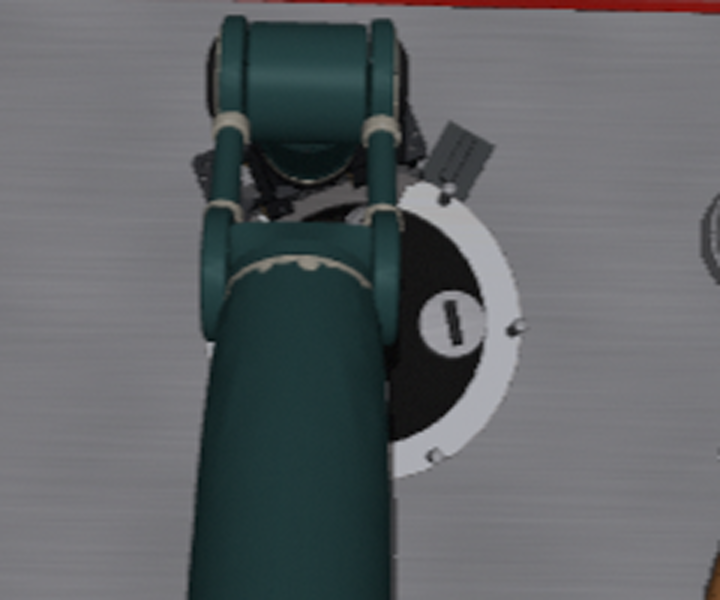

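Run:
```python
from h import *
c=np.array([.5485,-.0277])
for cam,ps in (("top",[(449,186),(518,326),(435,456)]),("scene",[(218,229),(177,348),(287,438)])):
  for p in ps:
    d=back(cam,np.array(p)/3+[200,100],.09)[:2]-c
    a=np.degrees(np.arctan2(d[1],d[0]));print(cam,np.hypot(*d).round(4),round(a,1),"mod60",round((a-30)%60,1))
```

```text
top 0.1374 -31.5 mod60 58.5
top 0.1339 -92.3 mod60 57.7
top 0.1354 -152.3 mod60 57.7
scene 0.1297 -150.2 mod60 59.8
scene 0.1341 -90.0 mod60 0.0
scene 0.1353 -30.9 mod60 59.1
```

The deck's +x axis is now at about -1°, and the tongue is at about -28°. So ~27° more.

move_arm(
  targets=[
    [[0,0.01,0,0,0,0.009],[-0.001,0.028,0,0,0,0.026],[-0.003,0.057,0,0,0,0.052],[-0.007,0.085,0,0,0,0.079],[-0.012,0.113,0,0,0,0.105],[-0.019,0.141,0,0,0,0.131],[-0.027,0.168,0,0,0,0.157],[-0.036,0.195,0,0,0,0.183],[-0.047,0.221,0,0,0,0.209],[-0.055,0.238,0,0,0,0.227],[-0.059,0.247,0,0,0,0.236],[-0.059,0.247,0,0,0,0.236]],
  ],
)

```text
clock: 14.15
tool_pos: [0.6844, -0.0371, 0.0788]
eef_rot: [0.0, 0.999, -0.036, 0.0]
force: [0.5, -0.2, 0.8]
width: 0.0397
```

```bash
python3 st.py 7
```

```text
14.15 [ 0.6844 -0.0371  0.0788] phi -3.9469839570017373 rad 0.13624865710782422 yaw -94.1464583722231 q [-0.09  0.43  1.73 -0.    0.98  1.55]
```

View pics/scene7.png

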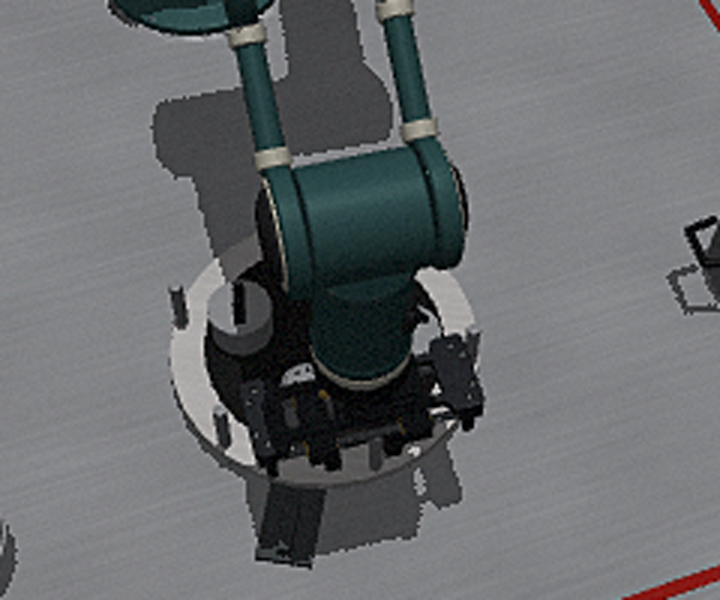

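View pics/top7.png

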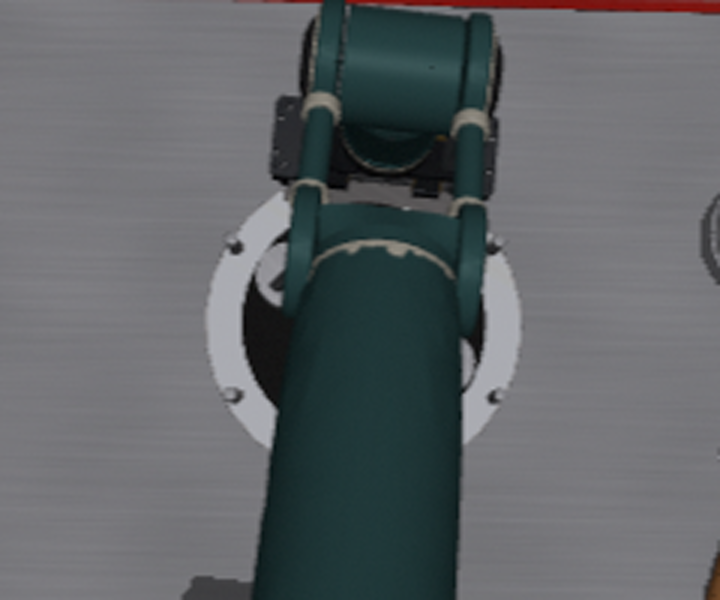

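Run:
```python
from h import *
c=np.array([.5485,-.0277])
for cam,ps in (("top",[(235,241),(497,241),(233,395),(496,395)]),("scene",[(177,289),(222,410)])):
  for p in ps:
    d=back(cam,np.array(p)/3+[200,100],.09)[:2]-c
    a=np.degrees(np.arctan2(d[1],d[0]));print(cam,np.hypot(*d).round(4),round(a,1),"mod60",round((a-30)%60-60,1))
```

```text
top 0.1316 61.2 mod60 -28.8
top 0.134 -58.9 mod60 -28.9
top 0.1335 122.3 mod60 -27.7
top 0.1328 -119.9 mod60 -29.9
scene 0.1325 -117.0 mod60 -27.0
scene 0.1349 -57.5 mod60 -27.5
```

Deck angle measures about -28.3° against the tongue's -28°. I'll centre the fingers off the post, then lift clear and move aside to check.

move_arm(
  targets=[
    [[0,-0.014,0,0,0,-0.013],[-0.001,-0.028,0,0,0,-0.026],[-0.002,-0.042,0,0,0,-0.039],[-0.003,-0.055,0,0,0,-0.052],[-0.003,-0.055,-0.03,0,0,-0.052],[-0.003,-0.055,-0.08,0,0,-0.052],[-0.003,-0.055,-0.15,0,0,-0.052],[-0.003,-0.055,-0.25,0,0,-0.052],[-0.003,-0.055,-0.37,0,0,-0.052],[-0.003,-0.055,-0.5,0,0,-0.052],[-0.003,-0.055,-0.6,0,0,-0.052],[-0.003,-0.055,-0.6,0,0,-0.052]],
  ],
)

```text
clock: 15.75
tool_pos: [0.6866, -0.0233, 0.2335]
eef_rot: [0.0, 1.0, 0.016, 0.004]
force: [0.4, -0.9, 0.5]
width: 0.0395
```

move_arm(
  targets=[
    [[-0.03,-0.15,0,0,0,0],[-0.08,-0.35,0,0,0,0],[-0.14,-0.55,0,0,0,0],[-0.2,-0.75,0,0,0,0],[-0.3,-0.92,0,0,0,0],[-0.4,-0.98,0,0,0,0],[-0.4,-0.98,0,0,0,0]],
  ],
)

```text
clock: 16.62
tool_pos: [0.5747, 0.2197, 0.2276]
eef_rot: [0.0, 1.0, 0.017, -0.001]
force: [0.6, 0.2, 1.6]
width: 0.0399
```

```bash
python3 st.py 8
```

```text
16.625 [0.5747 0.2197 0.2276] phi 83.94742213215389 rad 0.24873773759395332 yaw -88.0229014239219 q [0.32 0.17 1.77 0.   1.2  1.86]
```

View pics/scene8.png

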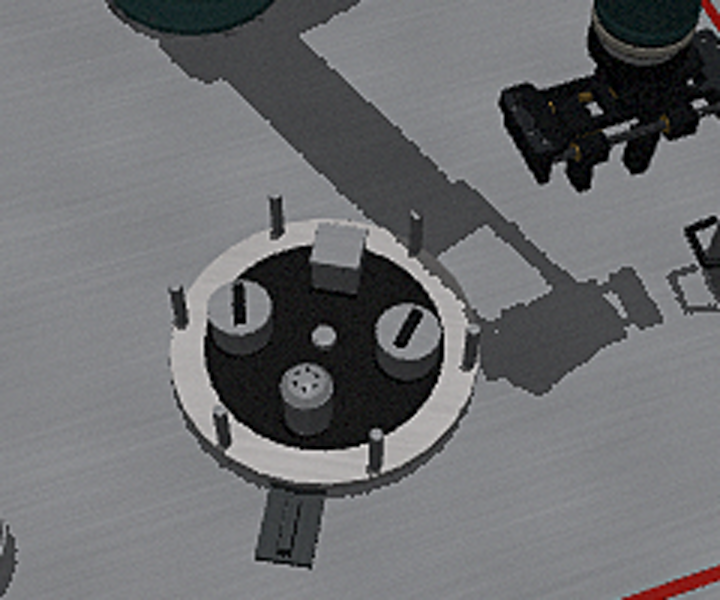

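View pics/top8.png

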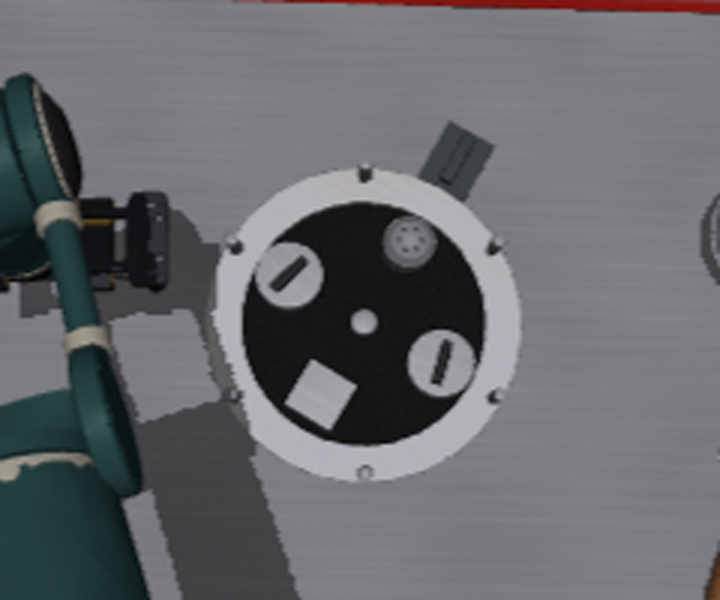

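Run:
```python
from h import *
c=np.array([.5485,-.0277]);th=np.radians(-28.05);dk=np.radians(-28.4)
L=dict(top=dict(shaker=(410,241),pot_b=(290,274),pot_a=(441,363),tin=(321,394)),scene=dict(shaker=(307,379),pot1=(240,304),pot2=(409,333),tin=(340,240)))
for cam,d in L.items():
  for n,p in d.items():
    X=back(cam,np.array(p)/3+[200,100],{'shaker':.094,'tin':.078}.get(n,.073))[:2]-c
    R=lambda a:np.array([[np.cos(a),np.sin(a)],[-np.sin(a),np.cos(a)]])
    print(cam,n,"foot",(R(th)@X*1000).round(1),"deck",(R(dk)@X*1000).round(1))
for n in ("saucepot","bowl","turner"):print(n,[back("top",d['at'],0).round(3) for d in r.place_of("top",n)][:1])
s=r.sense();print(s['clock'],np.abs(s['joint_vel']).max())
```

```text
top shaker foot [76.6 -2.2] deck [76.6 -1.7]
top pot_b foot [ 1.8 76.6] deck [ 1.4 76.6]
top pot_a foot [ -1.6 -78.3] deck [ -1.1 -78.3]
top tin foot [-77.4   0.3] deck [-77.4  -0.1]
scene shaker foot [78.5  0.5] deck [78.5  1. ]
scene pot1 foot [ -1.2 -76.4] deck [ -0.8 -76.4]
scene pot2 foot [ 5.8 80. ] deck [ 5.3 80. ]
scene tin foot [-82.4   2.8] deck [-82.5   2.3]
saucepot [array([0.598, 0.424, 0.   ])]
bowl [array([ 0.637, -0.408,  0.   ])]
turner [array([ 0.385, -0.381,  0.   ])]
16.875 0.004369238929612874
```

All readings are well inside tolerance and the robot is clear and at rest, so I'm handing in.

```bash
python3 -c "
from plant import r
print(r.hand_in())"
```

```text
the job is handed in; nothing more can be done
None
```

I turned the carousel about 177° clockwise, and the shaker now stands at the tongue. I did it by placing the slightly open fingers around one finger post without gripping it and pushing that post along its arc. The measured tool force was about 2 N at the end of each push. I then centred the fingers off the post, lifted clear and moved aside; the job was handed in at about 17 s.

Last checks before handing in:
- **Shaker:** its sideways offset from the tongue's centre line measured -2.2 mm in the top view and +0.5 mm in the scene view, against 15 mm allowed. It is about 77 mm out on the tongue's side.
- **Other containers:** all are upright and within about 6 mm of their places. The two cameras disagreed by up to about 5 mm on the tin and one pot, which is within my pixel-reading error.
- **Saucepot, bowl and turner:** unmoved to within about 3 mm.
- **Carousel and arm:** the arm was at rest, touching nothing. I did not measure the carousel's speed directly, but its angle read about -28° both before and after the fingers left the post.

No check failed.

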